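Stand the flower pots in their saucers

TASK

Stand each of the four empty clay flower pots upright in the saucer that matches its shape and size (large round, small round, square, oblong), foot flat on the saucer's floor, about in the middle, and with the square and the oblong pot lined up with their saucers. Leave the saucers where they stand, set the pots down rather than dropping them, and do not knock over or shift the two preserve jars standing among them.

Things in the scene. Friction and masses are not known exactly. Their poses are not given: they have to be found in the camera images.
- pot_big_centre (a point): large round flower pot, empty, open at the top, plain terracotta, upright, 64 mm tall, about 150 g (small pot 50 g, square 140 g, oblong 170 g). A collar 66 mm across and 16 mm high runs round its rim; below it the wall tapers to a foot 46 mm across. Wall 4 mm. This point: on its axis, half-way up (32 mm above the underside). z is up along its axis.
- pot_small_centre (a point): small round flower pot of the same kind, 42 mm tall; collar 46 mm across and 12 mm high, foot 31 mm across, wall 3.5 mm. This point: on its axis, half-way up (21 mm above the underside). z up.
- pot_square_centre (a point): square flower pot, terracotta, empty, 56 mm tall; collar 58 mm by 58 mm and 14 mm high, foot 42 mm by 42 mm, wall 4 mm. This point: on its axis, half-way up (28 mm above the underside). z up; its x and y axes lie along its sides.
- pot_oblong_centre (a point): oblong flower pot (a small trough), terracotta, empty, 44 mm tall; collar 104 mm by 54 mm and 13 mm high, foot 88 mm by 38 mm, wall 4 mm. This point: on its axis, half-way up (22 mm above the underside). z up; x along its length, y across it.
- saucer_big: large round saucer, terracotta, loose on the table: 81 mm across its rim, 15 mm high, with a flat floor 62 mm across, 5 mm above the table, and a wall that flares outwards. Origin: centre of its underside, on the table. z up. For the large round pot.
- saucer_small: small round saucer of the same kind: 63 mm across its rim, 12 mm high, flat floor 44 mm across, 5 mm above the table. Origin: centre of its underside. z up. For the small round pot.
- saucer_square: square saucer, terracotta, loose: 77 mm by 77 mm over its rim, 14 mm high, flat floor 58 mm by 58 mm, 5 mm above the table. Origin: centre of its underside. z up; its x and y axes lie along its sides. For the square pot.
- saucer_oblong: oblong saucer, terracotta, loose: 121 mm by 73 mm over its rim, 14 mm high, flat floor 102 mm by 54 mm, 5 mm above the table. Origin: centre of its underside. z up; x along its length, y across it. For the oblong pot.
- jam_jar: full glass jar of dark red jam with a white screw cap, 66 mm across, 92 mm tall, standing among the pots; not part of the job. Origin: centre of its underside.
- honey_jar: small full glass jar of amber honey with a brass-coloured cap, 54 mm across, 68 mm tall, standing among the pots; not part of the job. Origin: centre of its underside.
Not all that is in view belongs to the job. Leave any turquoise or white look-alike of the saucer_square alone. What is shaped like the saucer_small but blue or white is not meant.

How it is judged:
At the end, for the whole second after the job is handed in: Each pot stands in its own saucer: within 11 mm of its centre, foot within 2.5 mm of its floor, upright within 0.08 rad, at rest; square and oblong pot within 0.22 rad of parallel to their saucers' sides, either way round. The saucers lie flat, within 40 mm of their starts (horizontal distance between pot_big_centre and saucer_big below 0.011 m and z of pot_big_centre in the frame of saucer_big between 0.032 and 0.0395 m and angle between each of pot_big_centre, pot_small_centre, pot_square_centre, pot_oblong_centre's own z axis and vertical below 0.08 rad and angle between each of saucer_big, saucer_small, saucer_square, saucer_oblong's own z axis and vertical below 0.06 rad and linear speed of each of pot_big, pot_small, pot_square, pot_oblong below 0.02 m/s and height (world z) of each of saucer_big, saucer_small, saucer_square, saucer_oblong below 0.004 m and distance of each of saucer_big, saucer_small, saucer_square, saucer_oblong from where it was at the start of the episode below 0.04 m and horizontal distance between pot_small_centre and saucer_small below 0.011 m and z of pot_small_centre in the frame of saucer_small between 0.021 and 0.0285 m and horizontal distance between pot_square_centre and saucer_square below 0.011 m and z of pot_square_centre in the frame of saucer_square between 0.028 and 0.0355 m and (angle between the x axis of pot_square and the x axis of saucer_square, either way round below 0.22 rad or angle between the x axis of pot_square and the x axis of saucer_square, either way round above 1.351 rad) and horizontal distance between pot_oblong_centre and saucer_oblong below 0.011 m and z of pot_oblong_centre in the frame of saucer_oblong between 0.022 and 0.0295 m and angle between the x axis of pot_oblong and the x axis of saucer_oblong, either way round below 0.22 rad); the robot touches nothing.
It fails at once if a pot is dropped: it is in the air, held by nothing, with its foot more than 35 mm above the table ((contact force between pot_big and anything else below 0.001 N and height (world z) of pot_big_centre above 0.067 m) or (contact force between pot_small and anything else below 0.001 N and height (world z) of pot_small_centre above 0.056 m) or (contact force between pot_square and anything else below 0.001 N and height (world z) of pot_square_centre above 0.063 m) or (contact force between pot_oblong and anything else below 0.001 N and height (world z) of pot_oblong_centre above 0.057 m)).
It fails at once if the jam jar or the honey jar is knocked over or shifted by more than 30 mm (distance of any of jam_jar, honey_jar from where it was at the start of the episode above 0.03 m or angle between any of jam_jar, honey_jar's own z axis and vertical above 0.4 rad).
It also fails if it takes over 96 s, if anything falls off the work surface, if the arm or the gripper's body presses on something with over 40 N, if the wrist force passes 120 N, or if a joint passes its speed limit or range.

ROBOT

A 7-joint arm with a two-finger parallel gripper is mounted at the origin on the work surface. World frame = base frame: x ahead of the robot, y to its left, z up, the work surface at z = 0. Lengths are in m, angles in rad, forces in N, time in s.
With the tool pointing down it reaches from about 0.4 to 0.9 m from the base axis. Payload 5.5 kg.
Tool frame: the origin (TCP) lies midway between the tips of the shut fingers; the grasp point (between the pads) lies 19 mm behind it (r.grip_point_offset is the distance from the TCP to the grasp point, in m); z points along the fingers, y is the direction in which the jaws open and shut (so a half turn about z gives the same grasp; the last joint's range is limited). The gripper opens to 85 mm and grips with 20 to 120 N. Pads are 22 mm wide; open, the fingers measure 114 mm over their backs; the gripper's body (76 mm by 85 mm) begins 54 mm behind the grasp point. The pads swing forward as they close: fully open they stand 13 mm farther back than shut.
Start: joints at [1.449, 0.501, -0.427, 1.55, 0.221, 1.138, -0.21], TCP at [0.244, -0.602, 0.231] pointing down, gripper open.
Joint ranges: [-2.88, 2.88], [-0.31, 2.03], [-1.54, 1.56], [0.2, 2.42], [-1.41, 4.55], [0.19, 2.02], [-2.57, 2.57]. Speed limits (rad/s): [2.57, 2.57, 3.14, 3.14, 3.14, 3.14, 3.14].

INTERFACE

Orientations are given as a rotation vector (axis times angle).
In Python, from plant import telemetry, capture, get_calibration, ticket, spotter, r gives the robot as it stands.
- The arm moves only by the tool jog_arm, never from a script. Its argument "increments" is a list of rows, each an object of numbers: "tx", "ty", "tz": the shift along the tool's x, y, z each as a share of 12 cm, from -1 to 1; "rx", "ry", "rz": the turn, a rotation vector about the tool's x, y, z each as a share of 90 degrees, from -1 to 1. In form: [{"tx": .., "ty": .., "tz": .., "rx": .., "ry": .., "rz": ..}, ...]. A call has 1 to 20 rows; each row is the pose to reach, as a shift and turn from the pose measured when the call began, along the tool's axes at that moment; what a row does not reach only later rows make up. A row lasts 1/8 s, in which the tool goes at most 62.5 mm and 10.7 degrees, less where a joint would pass 70% of its speed; a pose out of reach is approached as far as the arm can. A call with a number of a shift or a turn outside -1 to 1 is refused whole. A call with a gripper value outside its range is refused whole. "gripper" is the gripper's target within -1 to 1 (fully open at 1, half-way at 0, shut at -1), set as the call begins (left out, the last holds). The fingers move at their own pace and stop on an object; the grip force is fixed at half the most. Time passes only in rows, so rows that repeat a pose let the fingers close. It gives the time, the measured TCP pose, the force and the opening at its end, in the units of the state.
- telemetry.get_state(): the state, without advancing time (a new reading comes with each control period).
- capture(name): name is "scene" or "top" or "wrist"; returns the picture (400x640x3 uint8, red, green, blue); there is no depth.
- get_calibration(name): a dict with "fovy" (degrees; the focal length in pixels is half the picture's height over the tangent of half this angle, whatever the lens; pixels are square), "cx", "cy" (the principal point, pixels), "k1" (the pictures are not rectified: a ray, as slopes to the right and down, at radius r is drawn at 1 + k1 r^2 times it, then the intrinsics apply), "world_from_camera" (4x4, takes a point from camera to world coordinates); the wrist camera has in their place "mount" (4x4, takes a point from camera to tool coordinates, whose origin is the TCP and whose axes are the flange's). Camera axes: x right, y up, looking along -z (the intrinsics and any distortion apply to the point x, -y, -z); pixel columns grow to the right and rows downward; lengths in m; the calibration is good to about 2 mm. A picture is of the moment at which its call begins: read the wrist's pose just before it. get_calibration takes no time and is no camera call.
- ticket.job_done(): hands the job in, once; it reports no verdict.
Trained networks look in the newest picture that a camera, given by its name, has taken for a name from the list of things; names that differ only in an ending like _2 or _b are one class to them, and where a whole thing is asked for, a point or a joint stands for the part that bears it (a point fixed in the world has none). Each returns a list of dicts, best first, with "confidence" (0 to 1); they miss things now and then, are a little off and sometimes report something else, mostly with a low value. They report only what shows in the picture. A call takes as long as a camera call. They do not tell look-alikes from the thing itself.
- spotter.search_frame(camera, thing): "xy" ([column, row] in pixels, amid what is visible of it).
- spotter.landmark_of(camera, thing): "xy" ([column, row] in pixels: a listed point, or the origin of a listed thing).
The state is a dict: "time": time; "joints": joint angles; "qd": joint speeds; "joint_efforts": joint torques, N m; "tcp_pos": TCP position; "ee_rot": TCP orientation; "force": force on the tool from outside, world axes, zero at the start; "wrist_torque": the same for the moment, N m; "opening": finger opening in m.
Only numpy, scipy, OpenCV 4.12 (cv2) and the standard library are available. Lean on these libraries where they do the work, as an engineer would, in place of code of your own. Each camera call takes 0.05 s, during which the arm holds its last target. There are 200 camera calls.

## Working session

There is one attempt and no reset: what is moved stays moved. The work goes in short steps, Python scripts to look and compute and a tool call to move; the robot and the scene stay as the last step left them, time stands still between calls to the robot, and variables do not carry over. Pictures are saved under pics/ and viewed, about 12 in all and at most 16, crops included, and the job is handed in when it is done.

Besides the shell and the picture viewer there is one more tool, called after "Call:" as name(argument=value, ...) on one line, values as JSON. jog_arm: Moves the arm, as the interface text tells. Its arguments: {"type":"object","properties":{"increments":{"type":"array","items":{"type":"object","properties":{"tx":{"type":"number"},"ty":{"type":"number"},"tz":{"type":"number"},"rx":{"type":"number"},"ry":{"type":"number"},"rz":{"type":"number"}}}},"gripper":{"type":"number"}},"required":["increments"]}

```bash
mkdir -p pics; ls; cat > h.py <<'E'
import numpy as np, cv2
from scipy.spatial.transform import Rotation as R
from plant import telemetry, capture, get_calibration, ticket, spotter, r
def snap(cam,name):
    s=telemetry.get_state(); im=capture(cam); cv2.imwrite(f'pics/{name}.png',im[:,:,::-1]); return s,im
def camT(cam,s=None):
    c=get_calibration(cam)
    if 'mount' in c:
        s=s or telemetry.get_state(); T=np.eye(4); T[:3,:3]=R.from_rotvec(s['ee_rot']).as_matrix(); T[:3,3]=s['tcp_pos']; return c,T@np.array(c['mount'])
    return c,np.array(c['world_from_camera'])
def K(c):
    f=200/np.tan(np.radians(c['fovy'])/2); return f
def p2w(cam,uv,z,s=None):
    c,T=camT(cam,s); f=K(c); d=np.array([(uv[0]-c['cx'])/f,(uv[1]-c['cy'])/f]); u=d.copy()
    for _ in range(30): u=d/(1+c['k1']*(u@u))
    v=T[:3,:3]@np.array([u[0],-u[1],-1]); o=T[:3,3]; return o+v*(z-o[2])/v[2]
def w2p(cam,P,s=None):
    c,T=camT(cam,s); f=K(c); P=np.atleast_2d(P); q=(P-T[:3,3])@T[:3,:3]; u=np.c_[q[:,0]/-q[:,2],-q[:,1]/-q[:,2]]
    u*=1+c['k1']*(u**2).sum(1,keepdims=True); return u*f+[c['cx'],c['cy']]
E
python3 - <<'E'
from h import *
for cam in('scene','top'):
    snap(cam,cam+'0'); c,T=camT(cam); print(cam,c['fovy'],c['k1'],T.round(3).tolist())
c=get_calibration('wrist');print(c, r.grip_point_offset)
Z=dict(pot_big_centre=.032,pot_small_centre=.021,pot_square_centre=.028,pot_oblong_centre=.022,saucer_big=0,saucer_small=0,saucer_square=0,saucer_oblong=0,jam_jar=0,honey_jar=0)
for n,z in Z.items():
    print(n)
    for cam in('top','scene'):
        for d in spotter.landmark_of(cam,n)[:4]: print('   ',cam,np.round(d['xy']),round(d['confidence'],2),p2w(cam,d['xy'],z).round(3)[:2])
print(telemetry.get_state())
E
```

```text
pics
scene 55.66629306051132 -0.07863669475713572 [[0.468, -0.53, 0.707, 1.348], [0.884, 0.282, -0.373, -0.472], [-0.002, 0.8, 0.6, 0.746], [0.0, 0.0, 0.0, 1.0]]
top 46.267049572217466 -0.057680348080417415 [[-0.026, 0.979, -0.2, 0.309], [-1.0, -0.027, 0.001, -0.075], [-0.005, 0.2, 0.98, 1.222], [0.0, 0.0, 0.0, 1.0]]
{'fovy': 61.90904731814207, 'cx': 317.85484236918944, 'cy': 196.8799015050513, 'k1': 0.003838055819913348, 'mount': array([[-2.40050163e-04,  9.55099775e-01,  2.96284258e-01,
         7.54163042e-02],
       [ 9.99999940e-01,  3.03506793e-04, -1.68180116e-04,
         2.47286119e-04],
       [-2.50553076e-04,  2.96284199e-01, -9.55099791e-01,
        -1.42378761e-01],
       [ 0.00000000e+00,  0.00000000e+00,  0.00000000e+00,
         1.00000000e+00]])} 0.0187
pot_big_centre
    top [328. 228.] 0.91 [ 0.483 -0.102]
    scene [290. 211.] 0.7 [ 0.485 -0.117]
pot_small_centre
    top [398. 264.] 0.8 [ 0.387 -0.279]
    scene [235. 211.] 0.5 [ 0.389 -0.266]
pot_square_centre
    top [247. 163.] 0.58 [0.664 0.108]
    scene [384. 222.] 0.87 [0.663 0.109]
pot_oblong_centre
   
[... 1095 characters left out ...]
time': 1.1, 'joints': array([ 1.44920599,  0.5008993 , -0.42698724,  1.55040782,  0.22079348,
        1.13830672, -0.21029428]), 'qd': array([-1.36276350e-03,  6.73819738e-04,  1.08013169e-03, -4.64288898e-05,
        1.89117972e-03,  1.02307648e-03, -3.41338894e-04]), 'joint_efforts': array([-1.21052594e-04, -5.69386768e+01, -5.81098929e+00, -2.81340694e+01,
        1.27044760e-02,  1.94737848e-03,  5.63209639e-06]), 'tcp_pos': array([ 0.24401313, -0.60245171,  0.23130571]), 'ee_rot': array([-3.08361426e+00, -6.00738521e-01, -5.11168586e-05]), 'force': array([1.50989307, 0.2601116 , 0.50318641]), 'wrist_torque': array([-0.0029481 ,  0.01714684,  0.06495846]), 'opening': 0.08543098098350058}
```

```bash
python3 - <<'E'
import cv2
a=cv2.imread('pics/top0.png')[110:310,100:540]
cv2.imwrite('pics/topA.png',cv2.resize(a[:,:230],None,fx=3.4,fy=3,interpolation=cv2.INTER_CUBIC)[:, :])
cv2.imwrite('pics/topB.png',cv2.resize(a[:,180:],None,fx=3,fy=3,interpolation=cv2.INTER_CUBIC))
cv2.imwrite('pics/topA.png',cv2.resize(a[:,:230],None,fx=3,fy=3,interpolation=cv2.INTER_CUBIC))
E
```

```text
(no output)
```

View pics/topA.png

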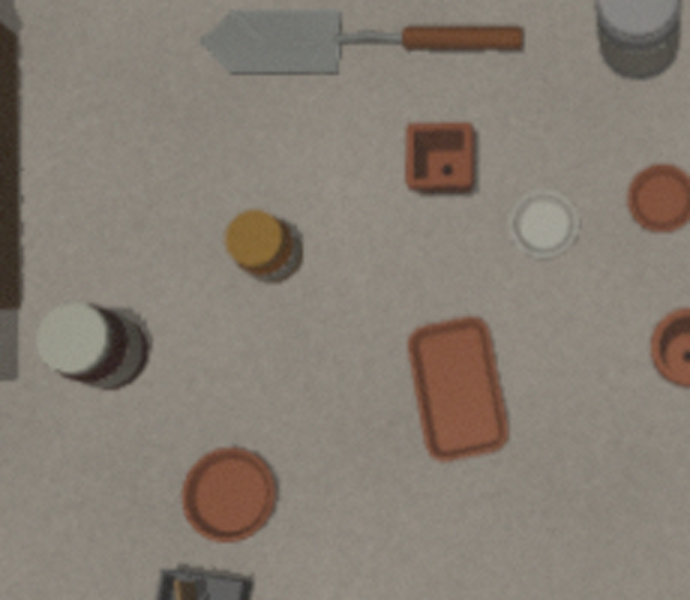

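View pics/topB.png

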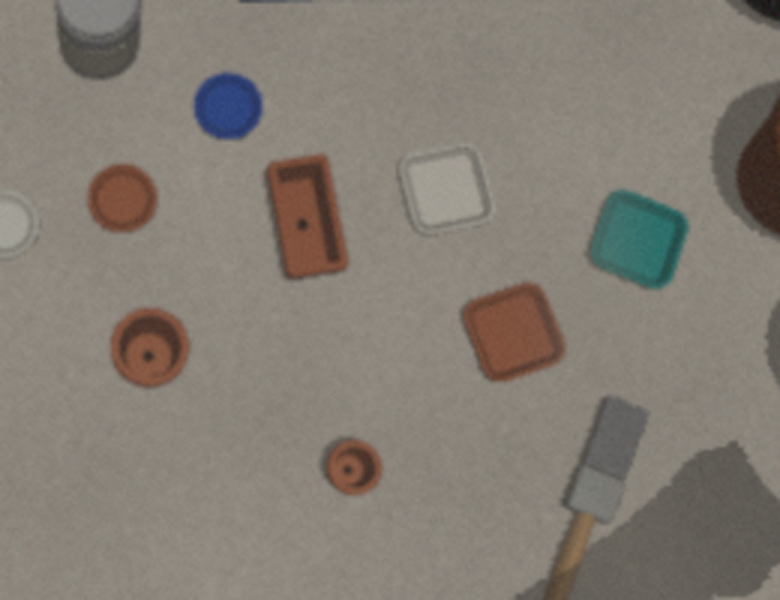

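The terracotta square saucer is at about (451,220). The white one at (429,174) and the turquoise one at (495,187) are look-alikes. The terracotta small saucer is at about (321,176), with white (283,181) and blue (355,145) look-alikes. The crops confirm all of these, so I'll fit the outlines next.

```bash
cat >> h.py <<'E'
OBJ={ # name: (approx top px, silhouette rim z, rim size)
'pot_big':((328,228),.060),'pot_small':((398,264),.039),'pot_square':((247,163),.052),'pot_oblong':((382,182),.040),
'saucer_big':((176,274),.014),'saucer_small':((321,176),.011),'saucer_square':((451,220),.013),'saucer_oblong':((251,241),.013)}
def terra(im):
    h=cv2.cvtColor(im,cv2.COLOR_RGB2HSV); m=(((h[...,0]<14)|(h[...,0]>172))&(h[...,1]>85)).astype(np.uint8)*255
    m=cv2.morphologyEx(m,cv2.MORPH_CLOSE,np.ones((5,5))); return m
def outline(cam,im,px,z,s=None):
    cs,_=cv2.findContours(terra(im),cv2.RETR_EXTERNAL,cv2.CHAIN_APPROX_NONE)
    cs=[c for c in cs if cv2.contourArea(c)>100]
    c=min(cs,key=lambda c:-cv2.pointPolygonTest(c,(float(px[0]),float(px[1])),True))
    W=np.array([p2w(cam,p,z,s)[:2] for p in c[:,0].astype(float)])
    return cv2.minAreaRect((W*1000).astype(np.float32))
def goto(pos,yaw=None,s=None):
    s=s or telemetry.get_state(); M=R.from_rotvec(s['ee_rot']); d=M.inv().apply(np.array(pos)-s['tcp_pos'])/.12
    out=dict(t=d.round(3).tolist())
    if yaw is not None:
        a=np.radians(yaw); G=R.from_matrix(np.array([[np.cos(a),np.sin(a),0],[np.sin(a),-np.cos(a),0],[0,0,-1.]]))
        out['r']=((M.inv()*G).as_rotvec()/(np.pi/2)).round(3).tolist()
    return out
E
python3 - <<'E'
from h import *
im=cv2.imread('pics/top0.png')[:,:,::-1].copy()
for n,(px,z) in OBJ.items():
    b=outline('top',im,px,z); print(n,np.round(b[0],1),np.round(b[1],1),round(b[2],1))
E
```

```text
pot_big [ 485.9 -105.4] [62.8 63.4] 88.4
pot_small [ 382.6 -273.8] [42.9 42.8] 86.9
pot_square [659.8 106. ] [58.  59.6] 88.3
pot_oblong [ 600.8 -246. ] [104.1  54.4] 7.7
saucer_big [375.9 293.5] [78.7 78.3] 45.4
saucer_small [628.9 -85.6] [58.8 58. ] 88.4
saucer_square [ 498.1 -426.1] [75.6 75.8] 17.7
saucer_oblong [462.9  95.6] [119.8  72.1] 10.6
```

Call:
jog_arm(increments=[{"tx":0.35,"ty":-0.35},{"tx":0.7,"ty":-0.7},{"tx":0.7,"ty":-0.7}], gripper=1)

```text
invalid input
```

Call:
jog_arm(increments=[{"tx":0.35,"ty":-0.35},{"tx":0.7,"ty":-0.7},{"tx":0.7,"ty":-0.7}])

```text
invalid input
```

Call:
jog_arm(increments=[{"tx":0.35,"ty":-0.35,"tz":0.3,"rz":0.08},{"tx":0.7,"ty":-0.7,"tz":0.6,"rz":0.157},{"tx":0.7,"ty":-0.7,"tz":0.6,"rz":0.157},{"tx":0.7,"ty":-0.7,"tz":0.6,"rz":0.157}])

```text
invalid input
```

```bash
cat >> h.py <<'E'
def look(n,px,z,name):
    s,im=snap('wrist',name); print(n,[np.round(a,1) for a in outline('wrist',im,px,z,s)])
    return s
E
python3 - <<'E'
from h import *
s=telemetry.get_state(); px=w2p('wrist',[.383,-.274,.039],s)[0]; print(px)
s=look('small',px,.042,'w1'); print(s['joints'].round(2), s['time'], s['tcp_pos'])
for d in spotter.landmark_of('wrist','pot_small_centre')[:2]: print(d,p2w('wrist',d['xy'],.021,s))
E
```

```text
[   0.36758438 -139.73233054]Traceback (most recent call last):
  File "<stdin>", line 3, in <module>
  File "h.py", line 40, in look
    s,im=snap('wrist',name); print(n,[np.round(a,1) for a in outline('wrist',im,px,z,s)])
                                                             ~~~~~~~^^^^^^^^^^^^^^^^^^^
  File "h.py", line 29, in outline
    c=min(cs,key=lambda c:-cv2.pointPolygonTest(c,(float(px[0]),float(px[1])),True))
ValueError: min() iterable argument is empty
```

View pics/w1.png

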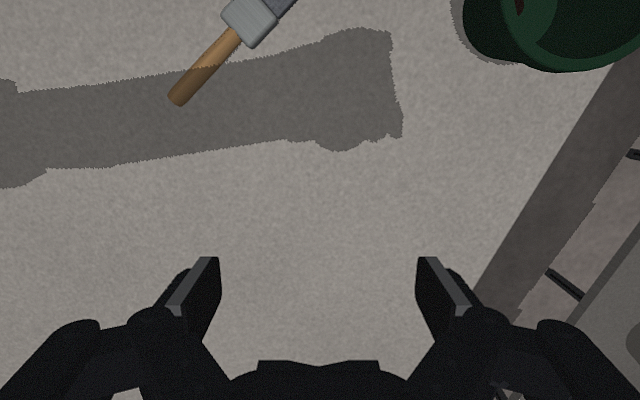

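The moves were refused, so the arm is still at the start. The picture shows only a brush and bare table. I'll give all six keys in each row.

Call:
jog_arm(increments=[{"tx":0.35,"ty":-0.35,"tz":0,"rx":0,"ry":0,"rz":0},{"tx":0.7,"ty":-0.7,"tz":0,"rx":0,"ry":0,"rz":0},{"tx":0.7,"ty":-0.7,"tz":0,"rx":0,"ry":0,"rz":0}], gripper=1)

```text
time: 1.52
tcp_pos: [0.2939, -0.488, 0.2317]
ee_rot: [-3.08, -0.613, -0.002]
force: [-0.4, -0.5, 0.6]
opening: 0.0854
```

Call:
jog_arm(increments=[{"tx":0.35,"ty":-0.35,"tz":0,"rx":0,"ry":0,"rz":0},{"tx":0.7,"ty":-0.7,"tz":0,"rx":0,"ry":0,"rz":0},{"tx":0.7,"ty":-0.7,"tz":0,"rx":0,"ry":0,"rz":0}], gripper=1)

```text
time: 1.9
tcp_pos: [0.3419, -0.374, 0.2326]
ee_rot: [-3.077, -0.625, -0.003]
force: [-0.3, -0.8, 0.8]
opening: 0.0856
```

Call:
jog_arm(increments=[{"tx":0.35,"ty":-0.35,"tz":0.3,"rx":0,"ry":0,"rz":0.08},{"tx":0.7,"ty":-0.7,"tz":0.6,"rx":0,"ry":0,"rz":0.157},{"tx":0.7,"ty":-0.7,"tz":0.6,"rx":0,"ry":0,"rz":0.157},{"tx":0.7,"ty":-0.7,"tz":0.6,"rx":0,"ry":0,"rz":0.157}], gripper=1)

```text
time: 2.4
tcp_pos: [0.3867, -0.2634, 0.1604]
ee_rot: [-3.129, -0.246, -0.001]
force: [0.3, -1.0, -0.2]
opening: 0.0852
```

```bash
python3 - <<'E'
from h import *
s=telemetry.get_state(); px=w2p('wrist',[.383,-.274,.039],s)[0]; print(px)
s=look('small',px,.042,'w2'); print(s['joints'].round(2), s['time'], s['tcp_pos'])
for d in spotter.landmark_of('wrist','pot_small_centre')[:2]: print(d,p2w('wrist',d['xy'],.021,s))
E
```

```text
[329.79030297 195.86908213]
small [array([ 382.6, -275.4]), array([46. , 45.5]), np.float64(54.6)]
[ 1.03  0.29 -0.56  2.06  0.2   0.85 -1.05] 2.4 [ 0.38669905 -0.26339737  0.16038098]
{'xy': [329.3, 190.9], 'confidence': 0.96} [ 0.38210506 -0.27429089  0.021     ]
```

View pics/w2.png

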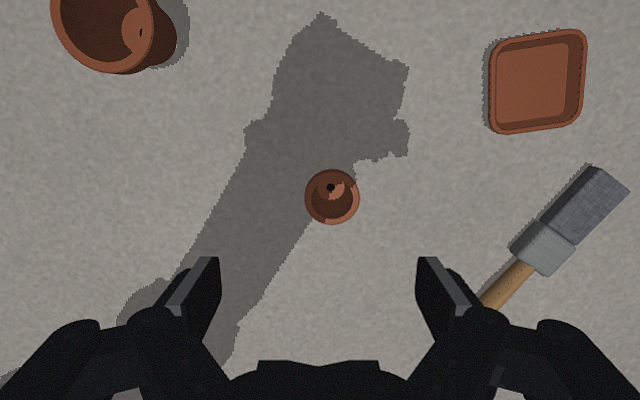

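The wrist picture shows the small pot at (331,197) and agrees with the top-camera fit to within 2 mm. The square terracotta saucer is at upper right (537,80).

```bash
python3 - <<'E'
from h import *
print(goto((.3826,-.275,.06)),goto((.3826,-.275,.013)), p2w('wrist',(490,298),.01))
E
```

```text
{'t': [-0.047, 0.073, 0.844]} {'t': [-0.048, 0.073, 1.236]} [ 0.29211083 -0.45721842  0.01      ]
```

Call:
jog_arm(increments=[{"tx":-0.047,"ty":0.073,"tz":0.4,"rx":0,"ry":0,"rz":0},{"tx":-0.047,"ty":0.073,"tz":0.84,"rx":0,"ry":0,"rz":0},{"tx":-0.047,"ty":0.073,"tz":0.84,"rx":0,"ry":0,"rz":0},{"tx":-0.047,"ty":0.073,"tz":0.84,"rx":0,"ry":0,"rz":0}], gripper=0.6)

```text
time: 3.0
tcp_pos: [0.3835, -0.2765, 0.0621]
ee_rot: [3.132, 0.238, 0.006]
force: [0.7, 0.1, 0.1]
opening: 0.068
```

Call:
jog_arm(increments=[{"tx":0,"ty":0,"tz":0.2,"rx":0,"ry":0,"rz":0},{"tx":0,"ty":0,"tz":0.39,"rx":0,"ry":0,"rz":0},{"tx":0,"ty":0,"tz":0.39,"rx":0,"ry":0,"rz":0}], gripper=0.6)

```text
time: 3.38
tcp_pos: [0.3843, -0.2774, 0.0166]
ee_rot: [3.13, 0.238, 0.007]
force: [-0.3, -0.8, 0.1]
opening: 0.0684
```

Call:
jog_arm(increments=[{"tx":0,"ty":0,"tz":0,"rx":0,"ry":0,"rz":0},{"tx":0,"ty":0,"tz":0,"rx":0,"ry":0,"rz":0},{"tx":0,"ty":0,"tz":0,"rx":0,"ry":0,"rz":0},{"tx":0,"ty":0,"tz":0,"rx":0,"ry":0,"rz":0},{"tx":0,"ty":0,"tz":0,"rx":0,"ry":0,"rz":0},{"tx":0,"ty":0,"tz":0,"rx":0,"ry":0,"rz":0}], gripper=-1)

```text
time: 4.12
tcp_pos: [0.3861, -0.2783, 0.0189]
ee_rot: [3.128, 0.238, 0.011]
force: [-0.6, 2.6, 10.8]
opening: 0.0401
```

```bash
python3 - <<'E'
from h import *
s,im=snap('wrist','w3'); print(s['force'],s['opening'],s['tcp_pos'])
a=capture('scene'); f=w2p('scene',[.384,-.276,.03])[0].astype(int); print(f)
c=a[f[1]-60:f[1]+50,f[0]-60:f[0]+60]; c=cv2.resize(c,(436,400),interpolation=cv2.INTER_CUBIC)
cv2.imwrite('pics/w3c.png',np.hstack([im[:,140:500],c])[:,:,::-1])
E
```

```text
[-0.55407938  2.56047349 10.83638397] 0.04007483637264731 [ 0.38607114 -0.27831149  0.01892444]
[230 208]
```

View pics/w3c.png

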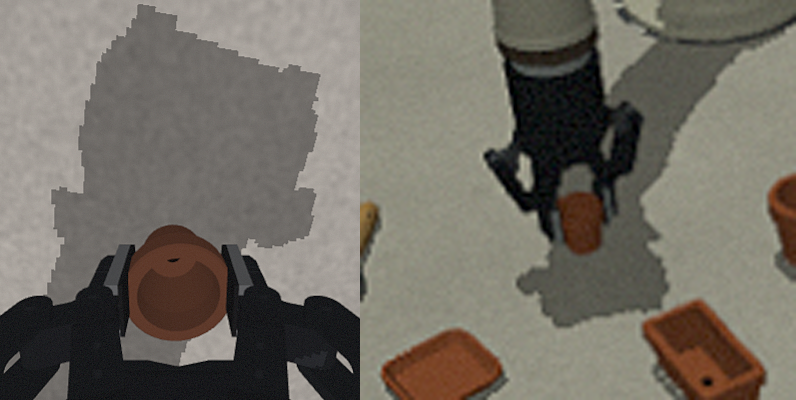

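The pot looks gripped at the collar, though the opening reads 40 mm where the collar is 46 mm. I'll lift it a little and check whether it hangs level.

Call:
jog_arm(increments=[{"tx":0,"ty":0,"tz":-0.05,"rx":0,"ry":0,"rz":0},{"tx":0,"ty":0,"tz":-0.1,"rx":0,"ry":0,"rz":0},{"tx":0,"ty":0,"tz":-0.2,"rx":0,"ry":0,"rz":0},{"tx":0,"ty":0,"tz":-0.2,"rx":0,"ry":0,"rz":0},{"tx":0,"ty":0,"tz":-0.2,"rx":0,"ry":0,"rz":0}], gripper=-1)

```text
time: 4.85
tcp_pos: [0.3858, -0.2783, 0.043]
ee_rot: [3.127, 0.238, 0.011]
force: [0.2, -0.7, -0.4]
opening: 0.0398
```

```bash
python3 - <<'E'
from h import *
s,im=snap('wrist','w4'); print(s['force'],s['opening'],s['tcp_pos'],s['ee_rot'],s['joints'])
a=capture('scene'); f=w2p('scene',[.384,-.276,.03])[0].astype(int)
c=a[f[1]-55:f[1]+25,f[0]-40:f[0]+48]; c=cv2.resize(c,(440,400),interpolation=cv2.INTER_CUBIC)
cv2.imwrite('pics/w4c.png',np.hstack([im[:,140:500],c])[:,:,::-1])
E
```

```text
[ 0.18564103 -0.69462773 -0.3534017 ] 0.039786135856535884 [ 0.38578111 -0.27834021  0.04302415] [3.12740269 0.23769725 0.01148564] [ 0.95093703  0.49614146 -0.45399926  2.11507608  0.37946721  0.59846193
 -1.18990124]
```

View pics/w4c.png

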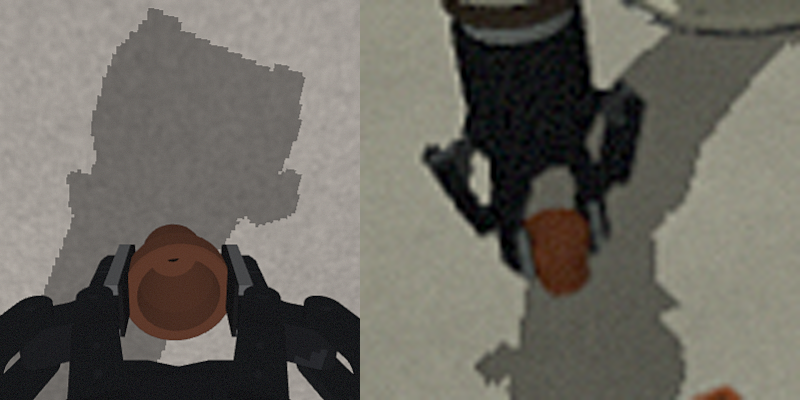

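```bash
python3 - <<'E'
from h import *
s=telemetry.get_state(); z0=s['tcp_pos'][2]-.0189
M=R.from_rotvec(s['ee_rot']); 
ph=np.linspace(0,2*np.pi,73)
for dx in(-.003,0,.003):
  for nm,z,rr in(('rim',.042,.023),('collarlow',.030,.023),('foot',0,.0155)):
    P=np.c_[s['tcp_pos'][0]-.0015+dx+rr*np.cos(ph),s['tcp_pos'][1]+rr*np.sin(ph),0*ph+z0+z]
    q=w2p('wrist',P,s); print(dx,nm,'u',q[:,0].min().round()-140,q[:,0].max().round()-140,'v',q[:,1].min().round(),q[:,1].max().round())
E
```

```text
-0.003 rim u 120.0 231.0 v 245.0 342.0
-0.003 collarlow u 124.0 227.0 v 233.0 324.0
-0.003 foot u 147.0 205.0 v 224.0 277.0
0 rim u 121.0 233.0 v 238.0 337.0
0 collarlow u 125.0 229.0 v 226.0 319.0
0 foot u 147.0 206.0 v 218.0 272.0
0.003 rim u 121.0 234.0 v 231.0 331.0
0.003 collarlow u 126.0 230.0 v 220.0 313.0
0.003 foot u 148.0 207.0 v 213.0 267.0
```

```bash
python3 - <<'E'
from h import *
print(goto((.632,-.086,.10),9))
E
```

```text
{'t': [2.275, -1.269, -0.47], 'r': [0.003, -0.004, -0.003]}
```

Call:
jog_arm(increments=[{"tx":0,"ty":0,"tz":-0.3,"rx":0,"ry":0,"rz":0},{"tx":0.2,"ty":-0.12,"tz":-0.48,"rx":0.003,"ry":-0.004,"rz":0},{"tx":0.5,"ty":-0.28,"tz":-0.48,"rx":0.003,"ry":-0.004,"rz":0},{"tx":0.76,"ty":-0.42,"tz":-0.48,"rx":0.003,"ry":-0.004,"rz":0}], gripper=-1)

```text
time: 5.45
tcp_pos: [0.4687, -0.2136, 0.1007]
ee_rot: [3.132, 0.238, 0.001]
force: [-1.4, 0.0, -0.0]
opening: 0.04
```

Call:
jog_arm(increments=[{"tx":0.4,"ty":-0.22,"tz":0,"rx":0,"ry":0,"rz":0},{"tx":0.76,"ty":-0.42,"tz":0,"rx":0,"ry":0,"rz":0},{"tx":0.76,"ty":-0.42,"tz":0,"rx":0,"ry":0,"rz":0}], gripper=-1)

```text
time: 5.82
tcp_pos: [0.5546, -0.1449, 0.1007]
ee_rot: [-3.129, -0.248, -0.006]
force: [-0.1, -0.5, -0.7]
opening: 0.0399
```

Call:
jog_arm(increments=[{"tx":0.4,"ty":-0.22,"tz":0,"rx":0,"ry":0,"rz":0},{"tx":0.72,"ty":-0.42,"tz":0,"rx":0,"ry":0,"rz":0},{"tx":0.72,"ty":-0.42,"tz":0,"rx":0,"ry":0,"rz":0},{"tx":0.72,"ty":-0.42,"tz":0,"rx":0,"ry":0,"rz":0}], gripper=-1)

```text
time: 6.32
tcp_pos: [0.6305, -0.0826, 0.1001]
ee_rot: [-3.13, -0.248, -0.001]
force: [-0.7, -0.2, -1.2]
opening: 0.0396
```

```bash
python3 - <<'E'
from h import *
s,im=snap('wrist','w5'); print(s['time'],s['force'],s['opening'],s['tcp_pos'],s['joints'].round(2))
cs,_=cv2.findContours(terra(im),cv2.RETR_EXTERNAL,cv2.CHAIN_APPROX_NONE)
for c in cs:
    if cv2.contourArea(c)>500: print(cv2.boundingRect(c))
# saucer small rim predicted extents
ph=np.linspace(0,2*np.pi,73); q=w2p('wrist',np.c_[.629+.0315*np.cos(ph),-.0856+.0315*np.sin(ph),0*ph+.012],s); print(q.min(0),q.max(0))
print(goto((.632,-.086,.0245),9))
E
```

```text
6.325 [-0.74232038 -0.23254319 -1.18956844] 0.03956214155977305 [ 0.6305454  -0.08260209  0.10013839] [ 0.46  0.64 -0.51  1.69  0.38  0.91 -1.62]
(23, 295, 96, 91)
(483, 214, 122, 144)
(266, 165, 106, 201)
(0, 72, 94, 111)
[278.11467103 162.24294514] [364.54508804 244.29696935]
{'t': [0.01, 0.024, 0.631], 'r': [-0.001, -0.001, -0.0]}
```

View pics/w5.png

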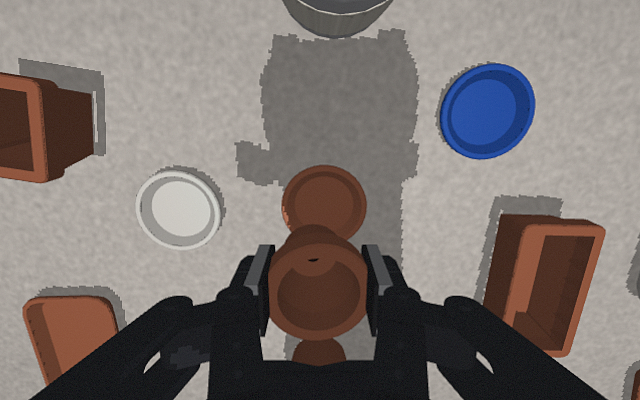

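The wrist picture shows the small pot level over the terracotta small saucer (rim at u 282–367, v from 165). That puts the saucer about 2 mm off the top-camera fit, and I'll correct for it.

Call:
jog_arm(increments=[{"tx":-0.005,"ty":0.039,"tz":0.2,"rx":0,"ry":0,"rz":0},{"tx":-0.005,"ty":0.039,"tz":0.45,"rx":0,"ry":0,"rz":0},{"tx":-0.005,"ty":0.039,"tz":0.56,"rx":0,"ry":0,"rz":0},{"tx":-0.005,"ty":0.039,"tz":0.6,"rx":0,"ry":0,"rz":0},{"tx":-0.005,"ty":0.039,"tz":0.63,"rx":0,"ry":0,"rz":0},{"tx":-0.005,"ty":0.039,"tz":0.63,"rx":0,"ry":0,"rz":0}], gripper=-1)

```text
time: 7.12
tcp_pos: [0.631, -0.088, 0.0253]
ee_rot: [-3.131, -0.246, -0.003]
force: [0.3, 0.4, -1.1]
opening: 0.0399
```

Call:
jog_arm(increments=[{"tx":0,"ty":0,"tz":0.01,"rx":0,"ry":0,"rz":0},{"tx":0,"ty":0,"tz":0.01,"rx":0,"ry":0,"rz":0}], gripper=-1)

```text
time: 7.38
tcp_pos: [0.6314, -0.088, 0.0246]
ee_rot: [-3.131, -0.246, -0.004]
force: [-0.5, 0.7, -1.1]
opening: 0.0399
```

Call:
jog_arm(increments=[{"tx":0,"ty":0,"tz":0,"rx":0,"ry":0,"rz":0},{"tx":0,"ty":0,"tz":0,"rx":0,"ry":0,"rz":0},{"tx":0,"ty":0,"tz":0,"rx":0,"ry":0,"rz":0}], gripper=0.6)

```text
time: 7.75
tcp_pos: [0.6314, -0.088, 0.0247]
ee_rot: [-3.131, -0.246, -0.004]
force: [1.1, 0.5, 0.5]
opening: 0.0685
```

Call:
jog_arm(increments=[{"tx":0,"ty":0,"tz":-0.3,"rx":0,"ry":0,"rz":0},{"tx":0,"ty":0,"tz":-0.7,"rx":0,"ry":0,"rz":0},{"tx":0,"ty":0,"tz":-0.9,"rx":0,"ry":0,"rz":0},{"tx":0,"ty":0,"tz":-0.9,"rx":0,"ry":0,"rz":0}], gripper=1)

```text
time: 8.25
tcp_pos: [0.6329, -0.0883, 0.1352]
ee_rot: [3.131, 0.246, 0.012]
force: [1.1, 0.1, -0.5]
opening: 0.0855
```

```bash
python3 - <<'E'
from h import *
snap('wrist','w6'); print(goto((.600,-.247,.12),8))
E
```

```text
{'t': [-0.467, 1.265, 0.109], 'r': [0.0, -0.003, 0.011]}
```

View pics/w6.png

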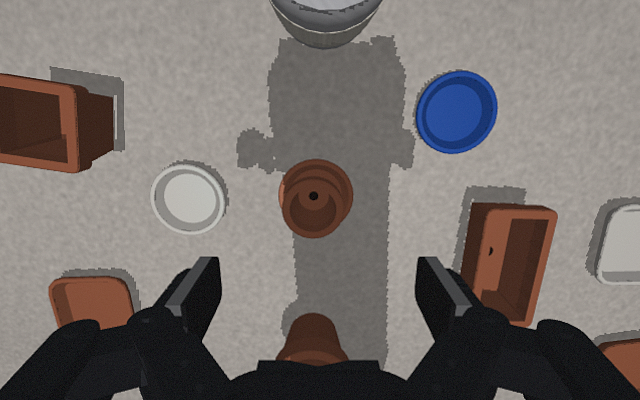

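Small pot stands in its saucer at (316,198). Next is the oblong pot.

Call:
jog_arm(increments=[{"tx":-0.12,"ty":0.3,"tz":0,"rx":0,"ry":0,"rz":0},{"tx":-0.24,"ty":0.63,"tz":0,"rx":0,"ry":0,"rz":0.01},{"tx":-0.24,"ty":0.63,"tz":0,"rx":0,"ry":0,"rz":0.01}], gripper=1)

```text
time: 8.68
tcp_pos: [0.6123, -0.1734, 0.1307]
ee_rot: [3.133, 0.21, -0.0]
force: [-0.2, -0.9, 0.3]
opening: 0.0855
```

Call:
jog_arm(increments=[{"tx":-0.12,"ty":0.3,"tz":0,"rx":0,"ry":0,"rz":0},{"tx":-0.24,"ty":0.63,"tz":0,"rx":0,"ry":0,"rz":0},{"tx":-0.24,"ty":0.63,"tz":0,"rx":0,"ry":0,"rz":0},{"tx":-0.24,"ty":0.63,"tz":0,"rx":0,"ry":0,"rz":0}], gripper=1)

```text
time: 9.18
tcp_pos: [0.5934, -0.2507, 0.1295]
ee_rot: [-3.134, -0.211, 0.002]
force: [0.5, 0.6, 0.1]
opening: 0.0855
```

```bash
python3 - <<'E'
from h import *
s=telemetry.get_state(); px=w2p('wrist',[.6008,-.246,.02],s)[0]; print(px)
s=look('oblong',px,.042,'w7'); print(s['time'],s['tcp_pos'],s['joints'].round(2))
for d in spotter.landmark_of('wrist','pot_oblong_centre')[:2]: print(d,p2w('wrist',d['xy'],.022,s))
print(goto((.600,-.248,.0135),7.7))
E
```

```text
[312.76882153 183.69642423]
oblong [array([ 599.2, -247.5]), array([104.1,  53.8]), np.float64(7.6)]
9.175 [ 0.59337835 -0.25070215  0.12953965] [ 0.72  0.62 -0.5   1.65  0.35  0.97 -1.34]
{'xy': [313.5, 185.7], 'confidence': 0.75} [ 0.59981556 -0.24673029  0.022     ]
{'t': [0.051, -0.007, 0.973], 'r': [0.0, 0.0, 0.001]}
```

Call:
jog_arm(increments=[{"tx":0.05,"ty":-0.01,"tz":0.4,"rx":0,"ry":0,"rz":0},{"tx":0.05,"ty":-0.01,"tz":0.75,"rx":0,"ry":0,"rz":0},{"tx":0.05,"ty":-0.01,"tz":0.96,"rx":0,"ry":0,"rz":0},{"tx":0.05,"ty":-0.01,"tz":0.96,"rx":0,"ry":0,"rz":0},{"tx":0.05,"ty":-0.01,"tz":0.96,"rx":0,"ry":0,"rz":0}], gripper=1)

```text
time: 9.9
tcp_pos: [0.6011, -0.2468, 0.0161]
ee_rot: [3.134, 0.216, 0.002]
force: [1.0, 0.0, 0.7]
opening: 0.0853
```

Call:
jog_arm(increments=[{"tx":0,"ty":0,"tz":0,"rx":0,"ry":0,"rz":0},{"tx":0,"ty":0,"tz":0,"rx":0,"ry":0,"rz":0},{"tx":0,"ty":0,"tz":0,"rx":0,"ry":0,"rz":0},{"tx":0,"ty":0,"tz":0,"rx":0,"ry":0,"rz":0},{"tx":0,"ty":0,"tz":0,"rx":0,"ry":0,"rz":0},{"tx":0,"ty":0,"tz":0,"rx":0,"ry":0,"rz":0}], gripper=-1)

```text
time: 10.65
tcp_pos: [0.6023, -0.2469, 0.0181]
ee_rot: [3.133, 0.216, 0.005]
force: [-0.9, 0.4, 6.1]
opening: 0.0498
```

```bash
python3 - <<'E'
from h import *
print(goto((.460,.091,.11),10.5))
E
```

```text
{'t': [-0.785, -2.951, -0.772], 'r': [0.001, -0.002, -0.029]}
```

Call:
jog_arm(increments=[{"tx":0,"ty":0,"tz":-0.2,"rx":0,"ry":0,"rz":0},{"tx":0,"ty":0,"tz":-0.5,"rx":0,"ry":0,"rz":0},{"tx":0,"ty":-0.1,"tz":-0.85,"rx":0,"ry":0,"rz":0},{"tx":-0.05,"ty":-0.3,"tz":-0.85,"rx":0,"ry":-0.002,"rz":-0.01},{"tx":-0.13,"ty":-0.6,"tz":-0.85,"rx":0,"ry":-0.002,"rz":-0.02},{"tx":-0.25,"ty":-0.98,"tz":-0.85,"rx":0,"ry":-0.002,"rz":-0.029},{"tx":-0.25,"ty":-0.98,"tz":-0.85,"rx":0,"ry":-0.002,"rz":-0.029}], gripper=-1)

```text
time: 11.52
tcp_pos: [0.5545, -0.1296, 0.1203]
ee_rot: [-3.127, -0.298, 0.001]
force: [0.2, 0.1, -1.2]
opening: 0.0498
```

Call:
jog_arm(increments=[{"tx":-0.1,"ty":-0.35,"tz":0,"rx":0,"ry":0,"rz":0},{"tx":-0.2,"ty":-0.7,"tz":0,"rx":0,"ry":0,"rz":0},{"tx":-0.27,"ty":-0.98,"tz":0,"rx":0,"ry":0,"rz":0},{"tx":-0.27,"ty":-0.98,"tz":0,"rx":0,"ry":0,"rz":0}], gripper=-1)

```text
time: 12.02
tcp_pos: [0.4998, -0.0179, 0.1209]
ee_rot: [-3.126, -0.304, 0.001]
force: [0.3, -0.2, -0.5]
opening: 0.0496
```

Call:
jog_arm(increments=[{"tx":-0.05,"ty":-0.2,"tz":0,"rx":0,"ry":0,"rz":0},{"tx":-0.12,"ty":-0.5,"tz":0,"rx":0,"ry":0,"rz":0},{"tx":-0.22,"ty":-0.92,"tz":0,"rx":0,"ry":0,"rz":0},{"tx":-0.22,"ty":-0.92,"tz":0,"rx":0,"ry":0,"rz":0},{"tx":-0.22,"ty":-0.92,"tz":0,"rx":0,"ry":0,"rz":0}], gripper=-1)

```text
time: 12.65
tcp_pos: [0.4537, 0.0842, 0.1212]
ee_rot: [3.127, 0.303, 0.001]
force: [0.4, -0.5, -1.5]
opening: 0.0496
```

```bash
cat >> h.py <<'E'
def overlay(name,polys,im,s):
    a=im.copy()
    for P in polys: cv2.polylines(a,[w2p('wrist',P,s).round().astype(np.int32)],True,(0,255,0),1)
    cv2.imwrite(f'pics/{name}.png',a[:,:,::-1])
def rect(cx,cy,l,w,deg,z):
    a=np.radians(deg);c,q=np.cos(a),np.sin(a)
    return np.array([[cx+c*u-q*v,cy+q*u+c*v,z] for u,v in((l/2,w/2),(l/2,-w/2),(-l/2,-w/2),(-l/2,w/2))])
def circ(cx,cy,rr,z):
    ph=np.linspace(0,2*np.pi,60); return np.c_[cx+rr*np.cos(ph),cy+rr*np.sin(ph),0*ph+z]
E
python3 - <<'E'
from h import *
s,im=snap('wrist','w8'); t=s['tcp_pos']; print(s['time'],t,s['opening'],s['joints'].round(2))
overlay('w8o',[rect(.4629,.0956,.121,.073,10.6,.014), rect(t[0]-.003,t[1],.088,.038,10.5,t[2]-.0181), rect(t[0]-.003,t[1],.104,.054,10.5,t[2]-.0181+.044)],im,s)
print(goto((.4645,.0945,.0235),10.6))
E
```

```text
12.65 [0.45367471 0.08420793 0.12123892] 0.049589732361995806 [ 0.31  0.36 -0.64  2.1   0.31  0.77 -1.9 ]
{'t': [0.105, -0.071, 0.814], 'r': [0.0, -0.0, 0.004]}
```

View pics/w8o.png

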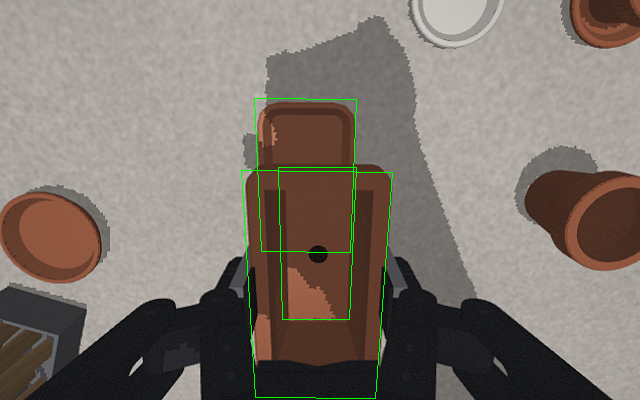

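The overlay shows the oblong pot level over its saucer, whose front rim is at v=103 against 99 predicted. I'll aim the TCP at about (0.4615, 0.095).

Call:
jog_arm(increments=[{"tx":0.08,"ty":-0.08,"tz":0.1,"rx":0,"ry":0,"rz":0},{"tx":0.08,"ty":-0.08,"tz":0.4,"rx":0,"ry":0,"rz":0},{"tx":0.08,"ty":-0.08,"tz":0.65,"rx":0,"ry":0,"rz":0},{"tx":0.08,"ty":-0.08,"tz":0.75,"rx":0,"ry":0,"rz":0},{"tx":0.08,"ty":-0.08,"tz":0.78,"rx":0,"ry":0,"rz":0},{"tx":0.08,"ty":-0.08,"tz":0.81,"rx":0,"ry":0,"rz":0},{"tx":0.08,"ty":-0.08,"tz":0.81,"rx":0,"ry":0,"rz":0}], gripper=-1)

```text
time: 13.58
tcp_pos: [0.462, 0.0949, 0.0245]
ee_rot: [3.127, 0.301, 0.002]
force: [-0.3, 0.8, -1.8]
opening: 0.0494
```

Call:
jog_arm(increments=[{"tx":0,"ty":0,"tz":0.012,"rx":0,"ry":0,"rz":0},{"tx":0,"ty":0,"tz":0.012,"rx":0,"ry":0,"rz":0}], gripper=-1)

```text
time: 13.82
tcp_pos: [0.4623, 0.095, 0.0234]
ee_rot: [3.127, 0.301, 0.003]
force: [-0.5, -0.3, -1.8]
opening: 0.0496
```

Call:
jog_arm(increments=[{"tx":0,"ty":0,"tz":0,"rx":0,"ry":0,"rz":0},{"tx":0,"ty":0,"tz":0,"rx":0,"ry":0,"rz":0},{"tx":0,"ty":0,"tz":0,"rx":0,"ry":0,"rz":0}], gripper=0.75)

```text
time: 14.2
tcp_pos: [0.4624, 0.095, 0.0235]
ee_rot: [3.127, 0.301, 0.004]
force: [0.7, 0.9, 0.8]
opening: 0.0748
```

Call:
jog_arm(increments=[{"tx":0,"ty":0,"tz":-0.3,"rx":0,"ry":0,"rz":0},{"tx":0,"ty":0,"tz":-0.7,"rx":0,"ry":0,"rz":0},{"tx":0,"ty":0,"tz":-0.98,"rx":0,"ry":0,"rz":0},{"tx":0,"ty":0,"tz":-0.98,"rx":0,"ry":0,"rz":0},{"tx":0,"ty":0,"tz":-0.98,"rx":0,"ry":0,"rz":0}], gripper=1)

```text
time: 14.82
tcp_pos: [0.4617, 0.0946, 0.1407]
ee_rot: [3.126, 0.3, 0.003]
force: [-0.2, 0.2, -0.5]
opening: 0.0853
```

```bash
python3 - <<'E'
from h import *
s=telemetry.get_state(); px=w2p('wrist',[.461,.095,.02],s)[0]
s,im=snap('wrist','w9'); print(s['time'])
print(outline('wrist',im,px,.016,s)); print(s['tcp_pos'],goto((.480,-.106,.145),10.5))
E
```

```text
14.825
((456.1697692871094, 93.50067138671875), (130.82754516601562, 71.62885284423828), 10.55548095703125)
[0.46170125 0.09460387 0.14065034] {'t': [-0.166, 1.671, -0.039], 'r': [0.001, -0.0, 0.005]}
```

View pics/w9.png

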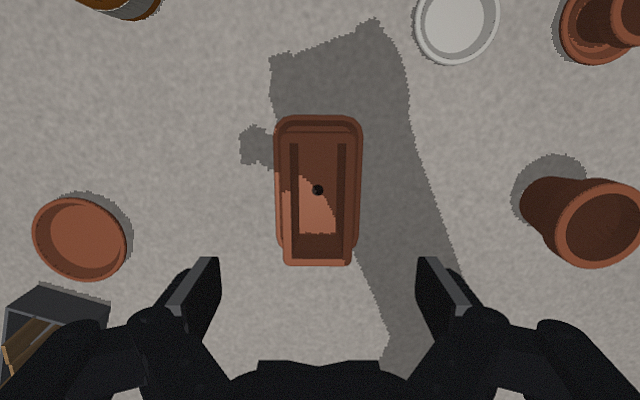

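```bash
python3 - <<'E'
from h import *
for uv,z in(((318,265),.049),((318,124),.049),((318,190),.009),((318,115),.014),((273,170),.014),((362,170),.014)):print(uv,z,p2w('wrist',uv,z).round(4))
E
```

```text
(318, 265) 0.049 [0.4096 0.0841 0.049 ]
(318, 124) 0.049 [0.5159 0.1047 0.049 ]
(318, 190) 0.009 [0.4583 0.0935 0.009 ]
(318, 115) 0.014 [0.5198 0.1054 0.014 ]
(273, 170) 0.014 [0.4695 0.1334 0.014 ]
(362, 170) 0.014 [0.4834 0.0615 0.014 ]
```

The oblong pot is centred within about 3 mm and lined up (hole at (318,190)). Next is the big pot.

Call:
jog_arm(increments=[{"tx":-0.04,"ty":0.4,"tz":0,"rx":0,"ry":0,"rz":0},{"tx":-0.08,"ty":0.84,"tz":0,"rx":0,"ry":0,"rz":0},{"tx":-0.08,"ty":0.84,"tz":0,"rx":0,"ry":0,"rz":0}], gripper=1)

```text
time: 15.25
tcp_pos: [0.4701, -0.0109, 0.1386]
ee_rot: [3.127, 0.288, -0.004]
force: [0.0, 0.3, -0.1]
opening: 0.0854
```

Call:
jog_arm(increments=[{"tx":-0.04,"ty":0.4,"tz":0,"rx":0,"ry":0,"rz":0},{"tx":-0.08,"ty":0.82,"tz":0,"rx":0,"ry":0,"rz":0},{"tx":-0.08,"ty":0.82,"tz":0,"rx":0,"ry":0,"rz":0},{"tx":-0.08,"ty":0.82,"tz":0,"rx":0,"ry":0,"rz":0}], gripper=1)

```text
time: 15.75
tcp_pos: [0.478, -0.108, 0.1378]
ee_rot: [-3.128, -0.29, 0.007]
force: [-0.3, 1.5, -0.2]
opening: 0.0852
```

```bash
python3 - <<'E'
from h import *
s=telemetry.get_state(); px=w2p('wrist',[.4859,-.1054,.03],s)[0]; print(px)
s=look('big',px,.062,'w10'); print(s['time'],s['tcp_pos'],s['joints'].round(2))
for d in spotter.landmark_of('wrist','pot_big_centre')[:2]: print(d,p2w('wrist',d['xy'],.032,s))
print(goto((.484,-.106,.029),10.5))
E
```

```text
[316.05970272 183.53048413]
big [array([ 485.4, -106.3]), array([67. , 65.3]), np.float64(41.3)]
15.75 [ 0.47797524 -0.10799715  0.13777301] [ 0.66  0.37 -0.59  2.02  0.28  0.83 -1.47]
{'xy': [316.9, 184.8], 'confidence': 0.85} [ 0.48555791 -0.10613207  0.032     ]
{'t': [0.052, -0.002, 0.91], 'r': [0.0, 0.002, 0.002]}
```

Call:
jog_arm(increments=[{"tx":0.055,"ty":-0.005,"tz":0.2,"rx":0,"ry":0,"rz":0},{"tx":0.055,"ty":-0.005,"tz":0.5,"rx":0,"ry":0,"rz":0},{"tx":0.055,"ty":-0.005,"tz":0.8,"rx":0,"ry":0,"rz":0},{"tx":0.055,"ty":-0.005,"tz":0.9,"rx":0,"ry":0,"rz":0},{"tx":0.055,"ty":-0.005,"tz":0.9,"rx":0,"ry":0,"rz":0},{"tx":0.055,"ty":-0.005,"tz":0.9,"rx":0,"ry":0,"rz":0}], gripper=1)

```text
time: 16.6
tcp_pos: [0.4855, -0.1052, 0.0314]
ee_rot: [3.127, 0.294, -0.003]
force: [0.1, -0.8, -0.2]
opening: 0.0853
```

Call:
jog_arm(increments=[{"tx":0,"ty":0,"tz":0,"rx":0,"ry":0,"rz":0},{"tx":0,"ty":0,"tz":0,"rx":0,"ry":0,"rz":0},{"tx":0,"ty":0,"tz":0,"rx":0,"ry":0,"rz":0},{"tx":0,"ty":0,"tz":0,"rx":0,"ry":0,"rz":0},{"tx":0,"ty":0,"tz":0,"rx":0,"ry":0,"rz":0},{"tx":0,"ty":0,"tz":0,"rx":0,"ry":0,"rz":0}], gripper=-1)

```text
time: 17.35
tcp_pos: [0.4868, -0.1055, 0.0331]
ee_rot: [3.125, 0.294, 0.002]
force: [-2.3, 0.5, 10.3]
opening: 0.0595
```

```bash
python3 - <<'E'
from h import *
print(goto((.370,.288,.13),10.5))
E
```

```text
{'t': [-0.345, -3.401, -0.816], 'r': [0.002, -0.0, 0.003]}
```

Call:
jog_arm(increments=[{"tx":0,"ty":0,"tz":-0.2,"rx":0,"ry":0,"rz":0},{"tx":0,"ty":0,"tz":-0.5,"rx":0,"ry":0,"rz":0},{"tx":0,"ty":0,"tz":-0.82,"rx":0,"ry":0,"rz":0},{"tx":-0.02,"ty":-0.2,"tz":-0.82,"rx":0,"ry":0,"rz":0},{"tx":-0.05,"ty":-0.5,"tz":-0.82,"rx":0,"ry":0,"rz":0},{"tx":-0.08,"ty":-0.85,"tz":-0.82,"rx":0,"ry":0,"rz":0}], gripper=-1)

```text
time: 18.1
tcp_pos: [0.4582, -0.0067, 0.1319]
ee_rot: [3.125, 0.29, 0.003]
force: [0.7, 0.5, -0.7]
opening: 0.0593
```

Call:
jog_arm(increments=[{"tx":-0.04,"ty":-0.4,"tz":0,"rx":0,"ry":0,"rz":0},{"tx":-0.07,"ty":-0.7,"tz":0,"rx":0,"ry":0,"rz":0},{"tx":-0.09,"ty":-0.95,"tz":0,"rx":0,"ry":0,"rz":0}], gripper=-1)

```text
time: 18.48
tcp_pos: [0.426, 0.1047, 0.132]
ee_rot: [3.125, 0.292, 0.005]
force: [0.5, -0.5, -0.3]
opening: 0.0595
```

Call:
jog_arm(increments=[{"tx":-0.04,"ty":-0.4,"tz":0,"rx":0,"ry":0,"rz":0},{"tx":-0.07,"ty":-0.7,"tz":0,"rx":0,"ry":0,"rz":0},{"tx":-0.08,"ty":-0.9,"tz":0,"rx":0,"ry":0,"rz":0},{"tx":-0.08,"ty":-0.9,"tz":0,"rx":0,"ry":0,"rz":0}], gripper=-1)

```text
time: 18.98
tcp_pos: [0.396, 0.211, 0.1321]
ee_rot: [3.125, 0.298, 0.006]
force: [0.3, -0.8, -1.9]
opening: 0.0598
```

```bash
python3 - <<'E'
from h import *
s=telemetry.get_state();print(s['joints'].round(2),goto((.370,.288,.13),10.5))
E
```

```text
[ 0.08  0.33 -0.73  2.12  0.32  0.79 -2.22] {'t': [-0.092, -0.671, 0.016], 'r': [0.002, -0.002, 0.004]}
```

Call:
jog_arm(increments=[{"tx":-0.03,"ty":-0.2,"tz":0,"rx":0,"ry":0,"rz":-0.08},{"tx":-0.06,"ty":-0.4,"tz":0,"rx":0,"ry":0,"rz":-0.16},{"tx":-0.09,"ty":-0.67,"tz":0,"rx":0,"ry":0,"rz":-0.24},{"tx":-0.09,"ty":-0.67,"tz":0,"rx":0,"ry":0,"rz":-0.33},{"tx":-0.09,"ty":-0.67,"tz":0,"rx":0,"ry":0,"rz":-0.33},{"tx":-0.09,"ty":-0.67,"tz":0,"rx":0,"ry":0,"rz":-0.33}], gripper=-1)

```text
time: 19.73
tcp_pos: [0.3708, 0.2866, 0.1317]
ee_rot: [2.945, 1.082, 0.005]
force: [0.4, -0.2, -1.2]
opening: 0.0593
```

```bash
python3 - <<'E'
from h import *
s,im=snap('wrist','w11'); t=s['tcp_pos']; print(s['time'],t,s['ee_rot'],s['opening'],s['joints'].round(2))
z=t[2]-.0331
overlay('w11o',[circ(.3759,.2935,.0405,.015),circ(t[0],t[1],.033,z+.064),circ(t[0],t[1],.023,z)],im,s)
print(goto((.3745,.291,.0385),40))
E
```

```text
19.725 [0.37075806 0.28655744 0.13173674] [2.94488649 1.08159312 0.0046583 ] 0.05932378858347404 [-0.    0.41 -0.85  2.07  0.42  0.83 -1.97]
{'t': [0.046, -0.011, 0.777], 'r': [0.003, -0.001, 0.004]}
```

View pics/w11o.png

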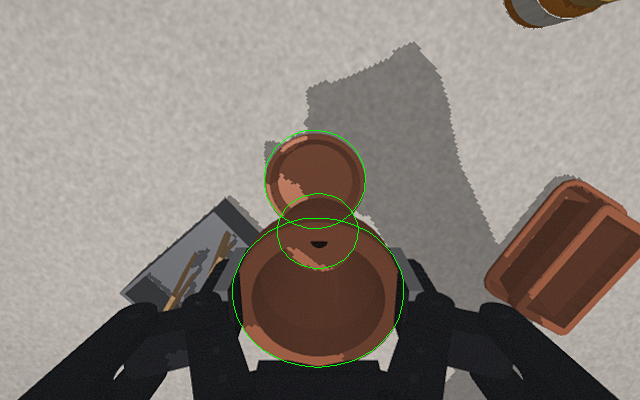

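The overlay shows the big pot level with its saucer at (316,180). A grey tray lies to the left around (190,265), so I'll check its clearance to the left finger.

```bash
python3 - <<'E'
from h import *
s=telemetry.get_state(); M=R.from_rotvec(s['ee_rot'])
for uv in((228,197),(262,237),(122,293),(238,210)):
    for z in(0,.05): 
        p=p2w('wrist',uv,z); print(uv,z,p.round(3),M.inv().apply(p-np.array([.375,.2928,.0385])).round(3))
print(goto((.375,.2925,.0385),40))
# bigger top crop around saucer_big/tray
import cv2
a=cv2.imread('pics/top0.png'); cv2.imwrite('pics/tray.png',cv2.resize(a[230:350,110:270],None,fx=4,fy=4,interpolation=cv2.INTER_CUBIC))
E
```

```text
(228, 197) 0 [0.314 0.339 0.   ] [-0.017 -0.075  0.038]
(228, 197) 0.05 [0.335 0.338 0.05 ] [-0.001 -0.061 -0.012]
(262, 237) 0 [0.303 0.294 0.   ] [-0.054 -0.047  0.038]
(262, 237) 0.05 [0.326 0.301 0.05 ] [-0.032 -0.038 -0.012]
(122, 293) 0 [0.173 0.359 0.   ] [-0.111 -0.182  0.037]
(122, 293) 0.05 [0.219 0.355 0.05 ] [-0.078 -0.148 -0.012]
(238, 210) 0 [0.31  0.325 0.   ] [-0.029 -0.067  0.038]
(238, 210) 0.05 [0.331 0.327 0.05 ] [-0.011 -0.054 -0.012]
{'t': [0.057, -0.018, 0.777], 'r': [0.003, -0.001, 0.004]}
```

View pics/tray.png

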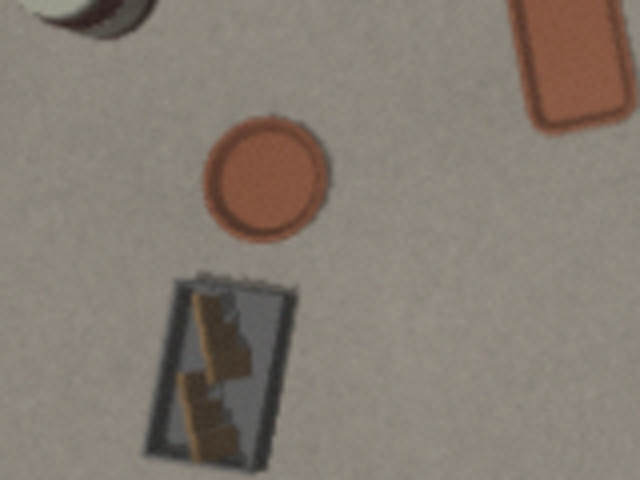

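The tray's near edge stays more than 15 mm outside the finger envelope, so it's safe to lower.

Call:
jog_arm(increments=[{"tx":0.057,"ty":-0.018,"tz":0.15,"rx":0,"ry":0,"rz":0},{"tx":0.057,"ty":-0.018,"tz":0.4,"rx":0,"ry":0,"rz":0},{"tx":0.057,"ty":-0.018,"tz":0.62,"rx":0,"ry":0,"rz":0},{"tx":0.057,"ty":-0.018,"tz":0.72,"rx":0,"ry":0,"rz":0},{"tx":0.057,"ty":-0.018,"tz":0.75,"rx":0,"ry":0,"rz":0},{"tx":0.057,"ty":-0.018,"tz":0.775,"rx":0,"ry":0,"rz":0},{"tx":0.057,"ty":-0.018,"tz":0.775,"rx":0,"ry":0,"rz":0}], gripper=-1)

```text
time: 20.65
tcp_pos: [0.3754, 0.2928, 0.0393]
ee_rot: [2.945, 1.082, 0.007]
force: [0.6, 0.5, -0.9]
opening: 0.0593
```

Call:
jog_arm(increments=[{"tx":0,"ty":0,"tz":0.01,"rx":0,"ry":0,"rz":0},{"tx":0,"ty":0,"tz":0.01,"rx":0,"ry":0,"rz":0}], gripper=-1)

```text
time: 20.9
tcp_pos: [0.3757, 0.2929, 0.0384]
ee_rot: [2.945, 1.082, 0.008]
force: [0.3, 0.9, -1.9]
opening: 0.0599
```

Call:
jog_arm(increments=[{"tx":0,"ty":0,"tz":0,"rx":0,"ry":0,"rz":0},{"tx":0,"ty":0,"tz":0,"rx":0,"ry":0,"rz":0},{"tx":0,"ty":0,"tz":0,"rx":0,"ry":0,"rz":0}], gripper=0.9)

```text
time: 21.28
tcp_pos: [0.3758, 0.293, 0.0386]
ee_rot: [2.945, 1.082, 0.008]
force: [0.3, -1.0, 0.4]
opening: 0.0815
```

Call:
jog_arm(increments=[{"tx":0,"ty":0,"tz":-0.2,"rx":0,"ry":0,"rz":0},{"tx":0,"ty":0,"tz":-0.5,"rx":0,"ry":0,"rz":0},{"tx":0,"ty":0,"tz":-0.9,"rx":0,"ry":0,"rz":0},{"tx":0,"ty":0,"tz":-0.95,"rx":0,"ry":0,"rz":0},{"tx":0,"ty":0,"tz":-0.95,"rx":0,"ry":0,"rz":0}], gripper=0.9)

```text
time: 21.9
tcp_pos: [0.3753, 0.2929, 0.1526]
ee_rot: [2.945, 1.081, 0.009]
force: [0.1, 0.7, -0.2]
opening: 0.0812
```

```bash
python3 - <<'E'
from h import *
s,im=snap('wrist','w12'); print(s['time'],s['tcp_pos'])
for d in spotter.landmark_of('wrist','pot_big_centre')[:1]: print(d,p2w('wrist',d['xy'],.037,s))
for d in spotter.landmark_of('wrist','saucer_big')[:1]: print(d,p2w('wrist',d['xy'],0,s))
px=w2p('wrist',[.375,.2928,.03],s)[0]
print(outline('wrist',im,px,.04,s)); print(goto((.655,.105,.155),-1.7))
E
```

```text
21.9 [0.37534607 0.29290364 0.15256138]
{'xy': [317.7, 193.1], 'confidence': 0.82} [0.37507971 0.29162106 0.037     ]
((373.4167785644531, 290.51068115234375), (89.11473846435547, 72.81536865234375), 44.41889572143555)
{'t': [0.772, 2.705, -0.016], 'r': [0.003, -0.002, 0.467]}
```

Call:
jog_arm(increments=[{"tx":0.13,"ty":0.4,"tz":0,"rx":0.003,"ry":-0.002,"rz":0},{"tx":0.26,"ty":0.9,"tz":0,"rx":0.003,"ry":-0.002,"rz":0},{"tx":0.26,"ty":0.9,"tz":0,"rx":0.003,"ry":-0.002,"rz":0}], gripper=1)

```text
time: 22.42
tcp_pos: [0.4715, 0.2258, 0.15]
ee_rot: [2.951, 1.069, -0.006]
force: [-0.1, -0.2, -0.2]
opening: 0.0855
```

Call:
jog_arm(increments=[{"tx":0.13,"ty":0.4,"tz":0,"rx":0,"ry":0,"rz":0},{"tx":0.26,"ty":0.9,"tz":0,"rx":0,"ry":0,"rz":0},{"tx":0.26,"ty":0.9,"tz":0,"rx":0,"ry":0,"rz":0}], gripper=1)

```text
time: 22.8
tcp_pos: [0.5676, 0.158, 0.148]
ee_rot: [2.955, 1.057, -0.008]
force: [-0.9, 0.3, -0.7]
opening: 0.0855
```

Call:
jog_arm(increments=[{"tx":0.13,"ty":0.4,"tz":0,"rx":0,"ry":0,"rz":0.1},{"tx":0.26,"ty":0.9,"tz":0,"rx":0,"ry":0,"rz":0.2},{"tx":0.26,"ty":0.9,"tz":0,"rx":0,"ry":0,"rz":0.3},{"tx":0.26,"ty":0.9,"tz":0,"rx":0,"ry":0,"rz":0.4},{"tx":0.26,"ty":0.9,"tz":0,"rx":0,"ry":0,"rz":0.467},{"tx":0.26,"ty":0.9,"tz":0,"rx":0,"ry":0,"rz":0.467}], gripper=1)

```text
time: 23.55
tcp_pos: [0.6588, 0.0958, 0.1468]
ee_rot: [3.136, -0.069, -0.009]
force: [0.3, -0.6, -0.2]
opening: 0.0852
```

```bash
python3 - <<'E'
from h import *
s=telemetry.get_state(); px=w2p('wrist',[.66,.106,.03],s)[0]; print(px)
s=look('sq',px,.054,'w13'); print(s['time'],s['tcp_pos'],s['ee_rot'],s['joints'].round(2))
for d in spotter.landmark_of('wrist','pot_square_centre')[:2]: print(d,p2w('wrist',d['xy'],.028,s))
print(goto((.659,.105,.026),-1.7))
E
```

```text
[303.98603415 189.54021746]
sq [array([660.4, 104.9]), array([57.7, 60.1]), np.float64(89.9)]
23.55 [0.65880878 0.0958374  0.14680931] [ 3.13552415 -0.06858531 -0.00896417] [ 0.19  0.65 -0.55  1.57  0.38  1.04 -2.08]
{'xy': [306.5, 187.7], 'confidence': 0.89} [0.66088179 0.10397241 0.028     ]
{'t': [-0.001, -0.085, 1.01], 'r': [0.003, 0.003, -0.008]}
```

Call:
jog_arm(increments=[{"tx":0.005,"ty":-0.08,"tz":0.3,"rx":0.003,"ry":0.003,"rz":-0.015},{"tx":0.005,"ty":-0.08,"tz":0.6,"rx":0.003,"ry":0.003,"rz":-0.015},{"tx":0.005,"ty":-0.08,"tz":0.9,"rx":0.003,"ry":0.003,"rz":-0.015},{"tx":0.005,"ty":-0.08,"tz":1.0,"rx":0.003,"ry":0.003,"rz":-0.015},{"tx":0.005,"ty":-0.08,"tz":1.0,"rx":0.003,"ry":0.003,"rz":-0.015},{"tx":0.005,"ty":-0.08,"tz":1.0,"rx":0.003,"ry":0.003,"rz":-0.015}], gripper=1)

```text
time: 24.4
tcp_pos: [0.661, 0.1048, 0.0288]
ee_rot: [-3.141, 0.03, -0.004]
force: [-0.0, 0.1, 0.2]
opening: 0.0852
```

Call:
jog_arm(increments=[{"tx":0,"ty":0,"tz":0,"rx":0,"ry":0,"rz":0},{"tx":0,"ty":0,"tz":0,"rx":0,"ry":0,"rz":0},{"tx":0,"ty":0,"tz":0,"rx":0,"ry":0,"rz":0},{"tx":0,"ty":0,"tz":0,"rx":0,"ry":0,"rz":0},{"tx":0,"ty":0,"tz":0,"rx":0,"ry":0,"rz":0},{"tx":0,"ty":0,"tz":0,"rx":0,"ry":0,"rz":0}], gripper=-1)

```text
time: 25.15
tcp_pos: [0.6623, 0.1051, 0.0309]
ee_rot: [-3.141, 0.03, -0.008]
force: [-0.6, -0.4, 6.0]
opening: 0.0538
```

```bash
python3 - <<'E'
from h import *
print(goto((.490,-.42,.12),17.7))
E
```

```text
{'t': [-1.348, 4.402, -0.751], 'r': [0.0, -0.003, -0.209]}
```

Call:
jog_arm(increments=[{"tx":0,"ty":0,"tz":-0.2,"rx":0,"ry":0,"rz":0},{"tx":0,"ty":0,"tz":-0.5,"rx":0,"ry":0,"rz":0},{"tx":0,"ty":0,"tz":-0.8,"rx":0,"ry":0,"rz":0},{"tx":-0.05,"ty":0.2,"tz":-0.8,"rx":0,"ry":0,"rz":0},{"tx":-0.16,"ty":0.5,"tz":-0.8,"rx":0,"ry":-0.002,"rz":0},{"tx":-0.27,"ty":0.88,"tz":-0.8,"rx":0,"ry":-0.002,"rz":0}], gripper=-1)

```text
time: 25.9
tcp_pos: [0.6276, 0.0006, 0.1287]
ee_rot: [-3.141, 0.026, -0.007]
force: [0.1, -1.8, -1.6]
opening: 0.0536
```

Call:
jog_arm(increments=[{"tx":-0.13,"ty":0.4,"tz":0,"rx":0,"ry":0,"rz":0},{"tx":-0.2,"ty":0.7,"tz":0,"rx":0,"ry":0,"rz":0},{"tx":-0.29,"ty":0.95,"tz":0,"rx":0,"ry":0,"rz":0}], gripper=-1)

```text
time: 26.28
tcp_pos: [0.5909, -0.115, 0.1303]
ee_rot: [3.141, -0.028, 0.01]
force: [0.5, -0.1, -0.8]
opening: 0.0539
```

Call:
jog_arm(increments=[{"tx":-0.13,"ty":0.4,"tz":0,"rx":0,"ry":0,"rz":0},{"tx":-0.2,"ty":0.7,"tz":0,"rx":0,"ry":0,"rz":0},{"tx":-0.29,"ty":0.95,"tz":0,"rx":0,"ry":0,"rz":0}], gripper=-1)

```text
time: 26.65
tcp_pos: [0.5539, -0.2305, 0.1319]
ee_rot: [3.14, -0.03, 0.012]
force: [0.1, 0.8, -1.6]
opening: 0.0537
```

Call:
jog_arm(increments=[{"tx":-0.13,"ty":0.4,"tz":0,"rx":0,"ry":0,"rz":0},{"tx":-0.2,"ty":0.7,"tz":0,"rx":0,"ry":0,"rz":-0.04},{"tx":-0.29,"ty":0.95,"tz":0,"rx":0,"ry":0,"rz":-0.1},{"tx":-0.29,"ty":0.95,"tz":0,"rx":0,"ry":0,"rz":-0.16},{"tx":-0.29,"ty":0.95,"tz":0,"rx":0,"ry":0,"rz":-0.209},{"tx":-0.29,"ty":0.95,"tz":0,"rx":0,"ry":0,"rz":-0.209}], gripper=-1)

```text
time: 27.4
tcp_pos: [0.5172, -0.3441, 0.1332]
ee_rot: [3.101, 0.482, 0.013]
force: [-0.3, -0.2, -1.4]
opening: 0.0536
```

```bash
python3 - <<'E'
from h import *
s=telemetry.get_state();print(s['joints'].round(2),goto((.490,-.42,.12),17.7))
E
```

```text
[ 0.98  0.59 -0.6   1.71  0.4   0.95 -1.03] {'t': [-0.409, 0.533, 0.11], 'r': [0.003, -0.005, -0.001]}
```

Call:
jog_arm(increments=[{"tx":-0.2,"ty":0.25,"tz":0,"rx":0.003,"ry":-0.005,"rz":0},{"tx":-0.4,"ty":0.53,"tz":0,"rx":0.003,"ry":-0.005,"rz":0},{"tx":-0.4,"ty":0.53,"tz":0,"rx":0.003,"ry":-0.005,"rz":0},{"tx":-0.4,"ty":0.53,"tz":0,"rx":0.003,"ry":-0.005,"rz":0}], gripper=-1)

```text
time: 27.9
tcp_pos: [0.491, -0.4188, 0.1337]
ee_rot: [3.105, 0.48, 0.001]
force: [0.7, 0.3, -0.4]
opening: 0.0536
```

```bash
python3 - <<'E'
from h import *
s,im=snap('wrist','w14'); t=s['tcp_pos']; print(s['time'],t,s['ee_rot'],s['opening'])
z=t[2]-.0309; yw=np.degrees(2*np.arctan2(s['ee_rot'][1],s['ee_rot'][0])); print(yw)
overlay('w14o',[rect(.4981,-.4261,.077,.077,17.7,.014),rect(t[0],t[1],.058,.058,yw,z+.056),rect(t[0],t[1],.042,.042,yw,z)],im,s)
print(goto((.4965,-.4275,.0365),17.7))
E
```

```text
27.9 [ 0.49103821 -0.41875779  0.13373314] [3.10450669e+00 4.80315127e-01 8.78469470e-04] 0.05359833020359189
17.589621743597462
{'t': [0.015, 0.088, 0.81], 'r': [0.0, -0.0, -0.0]}
```

View pics/w14o.png

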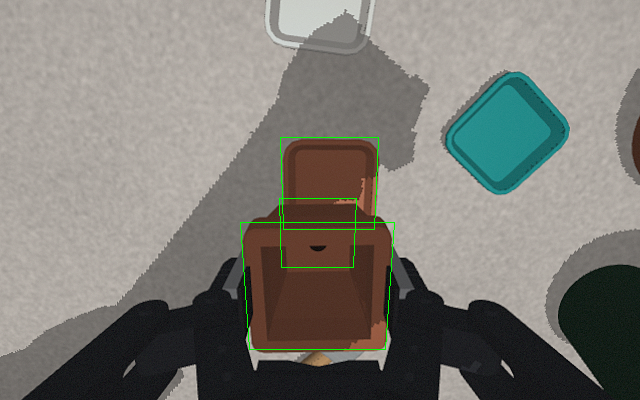

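The overlay fits: saucer rim at u 284–378 and v from 140, pot level and aligned. The turquoise look-alike is at (508,132) and the white one at the top, both well clear. Lowering now.

Call:
jog_arm(increments=[{"tx":0.025,"ty":0.088,"tz":0.1,"rx":0,"ry":0,"rz":0},{"tx":0.025,"ty":0.088,"tz":0.4,"rx":0,"ry":0,"rz":0},{"tx":0.025,"ty":0.088,"tz":0.65,"rx":0,"ry":0,"rz":0},{"tx":0.025,"ty":0.088,"tz":0.75,"rx":0,"ry":0,"rz":0},{"tx":0.025,"ty":0.088,"tz":0.78,"rx":0,"ry":0,"rz":0},{"tx":0.025,"ty":0.088,"tz":0.81,"rx":0,"ry":0,"rz":0},{"tx":0.025,"ty":0.088,"tz":0.81,"rx":0,"ry":0,"rz":0}], gripper=-1)

```text
time: 28.82
tcp_pos: [0.4982, -0.4275, 0.0374]
ee_rot: [3.103, 0.483, 0.003]
force: [0.7, -0.1, -1.6]
opening: 0.0534
```

Call:
jog_arm(increments=[{"tx":0,"ty":0,"tz":0.014,"rx":0,"ry":0,"rz":0},{"tx":0,"ty":0,"tz":0.014,"rx":0,"ry":0,"rz":0}], gripper=-1)

```text
time: 29.08
tcp_pos: [0.4984, -0.4277, 0.0362]
ee_rot: [3.103, 0.483, 0.003]
force: [0.2, 0.5, -1.4]
opening: 0.0537
```

Call:
jog_arm(increments=[{"tx":0,"ty":0,"tz":0,"rx":0,"ry":0,"rz":0},{"tx":0,"ty":0,"tz":0,"rx":0,"ry":0,"rz":0},{"tx":0,"ty":0,"tz":0,"rx":0,"ry":0,"rz":0}], gripper=0.85)

```text
time: 29.45
tcp_pos: [0.4985, -0.4279, 0.0364]
ee_rot: [3.102, 0.482, 0.003]
force: [0.6, 0.2, 0.0]
opening: 0.0791
```

Call:
jog_arm(increments=[{"tx":0,"ty":0,"tz":-0.2,"rx":0,"ry":0,"rz":0},{"tx":0,"ty":0,"tz":-0.5,"rx":0,"ry":0,"rz":0},{"tx":0,"ty":0,"tz":-0.95,"rx":0,"ry":0,"rz":0},{"tx":0,"ty":0,"tz":-0.95,"rx":0,"ry":0,"rz":0}], gripper=0.85)

```text
time: 29.95
tcp_pos: [0.502, -0.4297, 0.1578]
ee_rot: [3.094, 0.481, 0.015]
force: [-0.4, -0.0, -0.6]
opening: 0.079
```

Call:
jog_arm(increments=[{"tx":0,"ty":0.4,"tz":-0.4,"rx":0,"ry":0,"rz":0},{"tx":-0.3,"ty":0.9,"tz":-0.6,"rx":0,"ry":0,"rz":0},{"tx":-0.6,"ty":0.95,"tz":-0.6,"rx":0,"ry":0,"rz":0},{"tx":-0.6,"ty":0.95,"tz":-0.6,"rx":0,"ry":0,"rz":0},{"tx":-0.6,"ty":0.95,"tz":-0.6,"rx":0,"ry":0,"rz":0}], gripper=1)

```text
time: 30.58
tcp_pos: [0.4672, -0.559, 0.2308]
ee_rot: [3.095, 0.481, 0.016]
force: [1.0, 1.0, -1.5]
opening: 0.0852
```

```bash
python3 - <<'E'
from h import *
s,im=snap('top','t2'); print(s['time'],s['tcp_pos'])
H=dict(pot_big=(.037,'saucer_big'),pot_small=(.026,'saucer_small'),pot_square=(.033,'saucer_square'),pot_oblong=(.027,'saucer_oblong'))
for n,(z,sa) in H.items():
    print(n,[(p2w('top',d['xy'],z)[:2].round(4).tolist(),round(d['confidence'],2)) for d in spotter.landmark_of('top',n+'_centre')[:2]], sa,[(p2w('top',d['xy'],0)[:2].round(4).tolist(),round(d['confidence'],2)) for d in spotter.landmark_of('top',sa)[:2]])
tiles=[]
for x,y in((.376,.293),(.4605,.095),(.6275,-.088),(.498,-.427)):
    u,v=w2p('top',[x,y,.02])[0].round().astype(int); tiles.append(cv2.resize(im[v-32:v+32,u-32:u+32],(300,300),interpolation=cv2.INTER_CUBIC))
cv2.imwrite('pics/fin.png',np.vstack([np.hstack(tiles[:2]),np.hstack(tiles[2:])])[:,:,::-1])
for j in('jam_jar','honey_jar'): print(j,[np.round(d['xy']) for d in spotter.landmark_of('top',j)[:1]])
E
```

```text
30.575 [ 0.46720588 -0.55903263  0.2307788 ]
pot_big [([0.3715, 0.2889], 0.58)] saucer_big [([0.3765, 0.2974], 0.7)]
pot_small [([0.6324, -0.0878], 0.73)] saucer_small [([0.6016, 0.0196], 0.82), ([0.7147, -0.1824], 0.81)]
pot_square [([0.498, -0.4298], 0.81)] saucer_square [([0.5887, -0.552], 0.81), ([0.4977, -0.4344], 0.8)]
pot_oblong [([0.4613, 0.0934], 0.67)] saucer_oblong [([0.4592, 0.0972], 0.85)]
jam_jar [array([134., 229.])]
honey_jar [array([192., 195.])]
```

View pics/fin.png

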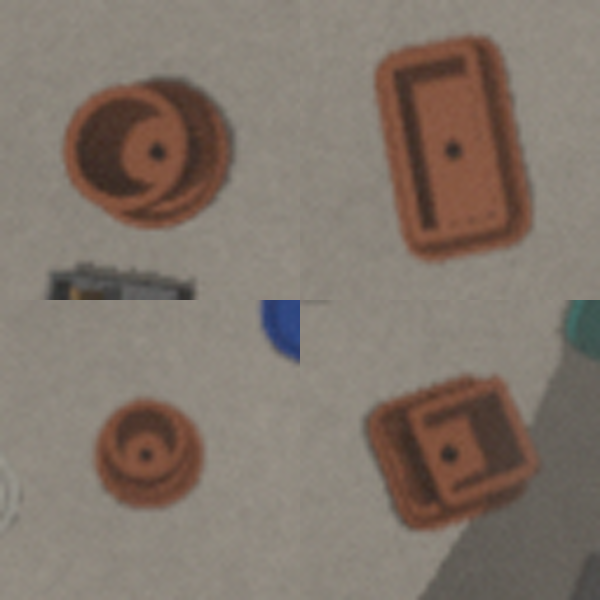

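```bash
python3 - <<'E'
from h import *
def tp(x,y,pol):
    c=w2p('top',[x,y,.02])[0].round()-32; q=(w2p('top',pol)-c)*300/64; return q.min(0).round().tolist(),q.max(0).round().tolist()
x,y=.376,.293; print('big rim',tp(x,y,circ(x,y,.033,.069)),'sauc',tp(x,y,circ(x,y,.0405,.015)),'hole',tp(x,y,circ(x,y,.001,.009))[0])
x,y=.4605,.095; print('obl rim',tp(x,y,rect(x,y,.104,.054,10.6,.049)),'s',tp(x,y,rect(x,y,.121,.073,10.6,.014)),'hole',tp(x,y,circ(x,y,.001,.009))[0])
x,y=.6275,-.088; print('small rim',tp(x,y,circ(x,y,.023,.047)),'s',tp(x,y,circ(x,y,.0315,.012)),'hole',tp(x,y,circ(x,y,.001,.009))[0])
x,y=.498,-.427; print('sq rim',tp(x,y,rect(x,y,.058,.058,17.7,.061)),'s',tp(x,y,rect(x,y,.077,.077,17.7,.014)),'hole',tp(x,y,circ(x,y,.001,.009))[0])
E
```

```text
big rim ([60.0, 84.0], [184.0, 210.0]) sauc ([80.0, 78.0], [226.0, 226.0]) hole [154.0, 150.0]
obl rim ([76.0, 38.0], [210.0, 247.0]) s ([68.0, 30.0], [237.0, 270.0]) hole [151.0, 149.0]
small rim ([108.0, 98.0], [191.0, 178.0]) s ([94.0, 101.0], [205.0, 208.0]) hole [148.0, 154.0]
sq rim ([102.0, 69.0], [242.0, 204.0]) s ([59.0, 65.0], [237.0, 238.0]) hole [143.0, 150.0]
```

All four match the predicted upright, centred outlines to within about 3 mm, and the jars have not moved. Handing in.

```bash
python3 -c "
from h import *
print(ticket.job_done())"
```

```text
the job is handed in; nothing more can be done
None
```

I placed all four pots in their own terracotta saucers and handed the job in at about 31 s of the 96 s. The hand-in gave no verdict. I left the white, blue and turquoise look-alike saucers alone.

**How:** I gripped each pot at its collar, corrected its position from a wrist-camera look, and lowered it to within about 1 mm of the saucer floor before opening the jaws.

**Last checks:**
- **Fit:** in the final top picture, every pot and saucer outline matches an upright, centred pot to within about 3 mm. The square and oblong pots look parallel to their saucers.
- **Surroundings:** the saucers are where they were. The detector put both jars within about 3 pixels of their first position, which is its own scatter. The arm is clear of everything.

**What disagreed:**
- **Grip opening:** it read 4 to 6.5 mm less than the collar sizes in every grip. The pots still hung level, so I took it to be soft pads.
- **Detector, big pot:** in the final picture it put the big pot about 10 mm from its saucer, close to the 11 mm limit. The outline fit and the wrist view both showed it centred, so I went with those.
- **Detector, small saucer:** its two best hits in the final picture were the white and blue look-alikes, so I relied on the outline there too.
- **First moves:** my first three move calls were refused as "invalid input" because I had left out some of the six numbers per row. Nothing moved.

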